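# Hold a spring clip gaping round the recipe card's edge

### The arm

A 6-joint arm with a two-finger parallel gripper is mounted at the origin on a cart in front of the work surface, level with it; the furniture and walls round the work are solid. World frame = base frame: x ahead of the robot, y to its left, z up, the work surface at z = 0. Lengths are in m, angles in degrees, forces in N, time in s.
With the tool pointing down it reaches from about 0.275 to 1 m from the base axis. Payload 8.4 kg.
Tool frame: the origin (TCP) lies on the centre line of the jaws, within the pads' length; the fingertips stand tip_extent ahead of it and the grasp point (between the pads) lies 6 mm ahead of it (tip_extent is the distance from the TCP to the fingertips, in m); z points along the fingers, y is the line along which they close (so a half turn about z gives the same grasp; the last joint's range is limited). The gripper opens to 85 mm and grips with 20 to 120 N. Pads are 22 mm wide; open, the fingers measure 114 mm over their backs; the gripper's body (76 mm by 85 mm) begins 54 mm behind the grasp point. The pads swing forward as they close: fully open they stand 13 mm farther back than shut.
Start: joints at [-67.575, 20.225, 93.587, -0, 66.188, -0.138], TCP at [0.24, -0.577, 0.256] pointing down, gripper open.
Joint ranges: [-150.9, 150.9], [-52.94, 120.26], [3.33, 152.33], [-74.26, 254.26], [0, 154.13], [-172.89, 172.89]. Speed limits (degrees/s): [127.2, 127.2, 159.86, 180, 180, 180].

### API

Orientations are given as a 3x3 rotation matrix whose columns are the frame's x, y, z axes.
In Python, from plant import observe, read_camera, job_done, tip_extent gives the robot as it stands.
- The arm moves only by the tool jog_arm, never from a script. Its argument "increments" is a list of rows, each a list of 7 numbers: the turn, a rotation vector about the world's x, y, z in degrees, then the shift along the world's x, y, z in mm, then the finger opening in mm, from 0 to 85.4. A call has exactly 10 rows; each row is the pose to reach, as a shift and turn from the pose commanded when the call began; what a row does not reach only later rows make up. A row lasts 1/10 s, in which the tool goes at most 50 mm and 8.59 degrees, less where a joint would pass 70% of its speed; a pose out of reach is approached as far as the arm can. A call with a gripper value outside its range is refused whole. The fingers move at their own pace and stop on an object; "squeeze" is the grip in N (left out, the last holds). Time passes only in rows, so rows that repeat a pose let the fingers close, or fill a call up. It gives the time, the measured TCP pose, the force, the opening and the grip force at its end, in the units of the state.
- observe(): the state, without advancing time (a new reading comes with each control period).
- read_camera(name): name is "scene" or "top" or "wrist"; returns a dict with "pixels" (384x512x3 uint8, red, green, blue), "camera_matrix" (3x3 intrinsics, pixels), "origin" and "orientation" of the camera in the world. Camera axes: x right, y down, z forward; pixel columns grow to the right and rows downward; lengths in m; the calibration is good to about 2 mm. A picture is of the moment at which its call begins. There is no depth.
- job_done(): hands the job in; it is judged then, once.
The state is a dict: "time": time; "joints": joint angles; "dq": joint speeds; "joint_torque": joint torques, N m; "tool_pos": TCP position; "tool_rot": TCP orientation; "force": force on the tool from outside, world axes, zero at the start; "ft_torque": the same for the moment, N m; "width": finger opening in m; "finger_force": force on a finger pad.
Only numpy, scipy, OpenCV 4.12 (cv2) and the standard library are available. Lean on these libraries where they do the work, as an engineer would, in place of code of your own. Each camera call takes 0.05 s, during which the arm holds its last target. There are 200 camera calls.

### The job

The saucepan is in the way beside the recipe card: first slide it across the hob, without lifting it, until it stands centred on the right-hand ring. Then pick up the grey spring clip from the worktop by squeezing its levers so that its jaws gape wide, and bring it in level from the hob side so that the card's near-hob upright edge stands well between the open jaws, about halfway up the card. Finish while holding the clip there: keep it squeezed open round the edge, in the air and not touching the card, so that I can slip a second card in, knock nothing over and leave the other things where they are.

Things in the scene. Friction and masses are not known exactly. Their poses are not given: they have to be found in the camera images.
- hob: flat black glass hob, fixed, 270 (x) x 390 (y) mm, its top 5 mm above the worktop, with two equal pale rings 144 mm across. Origin: centre of its underside; z up, y towards the card (left as the robot sees it).
- zone_left (a point): centre of the left ring (hob +y side), on the glass; the saucepan starts here
- zone_right (a point): centre of the right ring, 190 mm from the left one, on the glass; the saucepan must go here
- saucepan: loose steel saucepan, 0.45 kg nominal (real mass varies by about 0.75 to 1.3 times), 130 mm across at the rim, 116 mm at the base, 65 mm high, open at the top. Origin: centre of its underside; z up; its straight black handle points along its own -x.
- pan_handle (a point): point to grip on the middle of the saucepan's handle, 135 mm from the pan's axis and 50 mm above its underside. The handle is 112 mm long (from 74 to 186 mm from the axis), 18 mm wide (pan's y) and 16 mm high.
- card_stand: stiff recipe card, 3 mm thick, 130 mm wide, its top 115 mm above the worktop, upright in a fixed wooden foot (55 x 85 mm, 20 mm high, 22 mm back from the free edge). Origin: on the worktop under the card's free upright edge that faces the hob; y runs along the card away from that edge, x is the card's normal, z up.
- card_edge (a point): middle of the card's free upright edge next to the hob, 65 mm above the worktop; axes as card_stand (the card lies on its +y side)
- clip: loose grey plastic spring clip, 50 g, lying on its side on the worktop, 90 mm long, 30 mm high. Origin: on its hinge axis at its underside; z up along the hinge axis; x points to the jaws (tips 41 mm ahead of the hinge); the levers run back to 48 mm behind it; y is the line across which levers and jaws move. Squeezing the levers together along y swings the jaws apart.
- clip_grip (a point): point midway between the two levers, 28 mm behind the hinge, 15 mm above the clip's underside, where a gripper squeezes them. Shut, the levers flare to 48 mm wide at the rear end; fully squeezed their outer faces are parallel, 25 mm apart. That takes about 8 to 10 N on each lever; stops take any harder grip. Let go, the spring shuts it.
- clip_mouth (a point): point midway between the jaw tips, 41 mm ahead of the hinge, 15 mm above the clip's underside; axes as clip. Fully open the tips gape 19 mm, and the space between the jaws is free from 10 mm ahead of the hinge to the tips.
- clip_open (a joint): how far each half of the clip is swung open: 0 = jaws shut, 0.24 rad = fully gaping (both halves move equally)
- jar: bystander: spice jar, 45 mm across, 106 mm high; origin at the centre of its underside
- lemon: bystander: lemon, 71 x 53 x 51 mm; origin under its centre
- kitchen_timer: bystander: round wind-up timer, 57 mm across, 47 mm high; origin at the centre of its underside
- fork: bystander: fork lying flat, 193 x 26 x 15 mm, along its x; origin under its centre

How it is judged:
By the outcome, as a careful person would: the job done as asked, in the order asked, and still so for the second after the job is handed in, while the arm keeps its last pose, push and grip.
It also fails if it takes over 48 s, if anything falls off the work surface, if the arm or the gripper's body presses on something with over 40 N, if the wrist force passes 120 N, or if a joint passes its speed limit or range.

## Working session

There is one attempt and no reset: what is moved stays moved. The work goes in short steps, Python scripts to look and compute and a tool call to move; the robot and the scene stay as the last step left them, time stands still between calls to the robot, and variables do not carry over. Pictures are saved under pics/ and viewed, at most 10 in all, crops included, and the job is handed in when it is done.

Besides the shell and the picture viewer there is one more tool, called after ">>>" in YAML: its name, and indented under it one key for each argument. jog_arm: Moves the arm, as the interface text tells. Its arguments: {"type":"object","properties":{"increments":{"type":"array"},"squeeze":{"type":"number"}},"required":["increments"]}

```bash
mkdir -p pics; ls; python3 - <<'E'
from plant import *
import cv2,numpy as np,pickle
s=observe(); print(s['time'],s['tool_pos'],np.round(s['tool_rot'],3),s['width'],tip_extent if not callable(tip_extent) else tip_extent())
d={}
for n in ['scene','top','wrist']:
    c=read_camera(n); d[n]=c; cv2.imwrite(f'pics/{n}0.png',c['pixels'][:,:,::-1]); print(n,np.round(c['origin'],3),np.round(c['orientation'],3).tolist(),c['camera_matrix'][0,0])
pickle.dump(d,open('c0.pkl','wb'))
E
```

```text
pics
0.0 [ 0.23963529 -0.57673632  0.25553213] [[ 0.923  0.384 -0.001]
 [ 0.384 -0.923  0.001]
 [ 0.    -0.001 -1.   ]] 0.08569676368803965 0.025
scene [-0.373 -1.283  1.164] [[0.824, -0.343, 0.452], [-0.567, -0.478, 0.671], [-0.014, -0.809, -0.588]] 489.7782790238726
top [ 0.327 -0.024  1.476] [[0.021, -0.994, 0.107], [-1.0, -0.019, 0.021], [-0.019, -0.108, -0.994]] 416.7549211835612
wrist [ 0.309 -0.549  0.373] [[0.384, -0.881, -0.275], [-0.923, -0.367, -0.114], [-0.001, 0.298, -0.955]] 305.010742349043
```

View pics/top0.png

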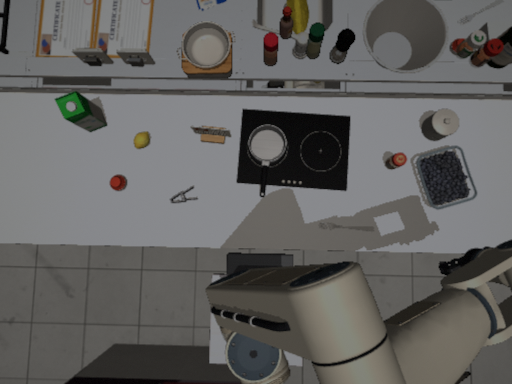

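View pics/scene0.png

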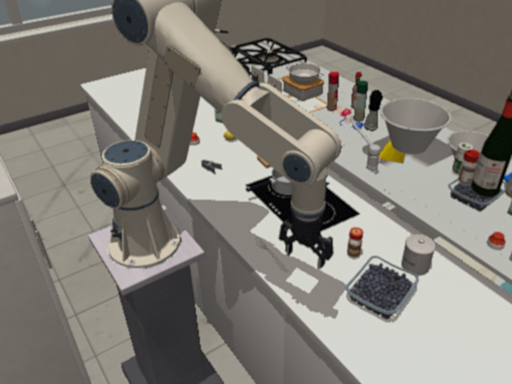

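The top view shows the pan at (267,147) with its handle pointing down to (263,190), the right ring at (320,151) and the card and foot near (212,132). The clip is at (184,196), the lemon at (142,140), the timer at (118,183) and the jar at (397,160). The scene view shows the arm hanging over the worktop to the right of the hob.

```bash
cat > h.py <<'E'
import numpy as np,cv2,pickle
def ray(c,uv):
    d=np.linalg.inv(c['camera_matrix'])@np.array([uv[0],uv[1],1.]); d=np.array(c['orientation'])@d
    return np.array(c['origin']),d/np.linalg.norm(d)
def onz(c,uv,z):
    o,d=ray(c,uv); return o+d*(z-o[2])/d[2]
def tri(pairs):
    A=np.zeros((3,3));b=np.zeros(3)
    for c,uv in pairs:
        o,d=ray(c,uv);P=np.eye(3)-np.outer(d,d);A+=P;b+=P@o
    x=np.linalg.solve(A,b); 
    return x,[round(1e3*np.linalg.norm((np.eye(3)-np.outer(*(ray(c,u)[1],)*2))@(x-ray(c,u)[0])),1) for c,u in pairs]
def proj(c,p):
    q=np.array(c['orientation']).T@(np.array(p)-c['origin']); k=c['camera_matrix']@q; return k[:2]/k[2]
def snap(n,tag):
    from plant import read_camera
    c=read_camera(n); pickle.dump(c,open(f'{tag}.pkl','wb')); cv2.imwrite(f'pics/{tag}.png',c['pixels'][:,:,::-1]); return c
E
python3 - <<'E'
from h import *
d=pickle.load(open('c0.pkl','rb'));c=d['top']
for n,uv,z in [('pan base',(267,147),.065),('handle end',(263,190),.06),('ringR',(320,151),.005),('clip',(184,196),.03),('card',(210,129),.115),('foot',(212,139),.02),('jar',(397,160),.1),('hob tl',(243,110),.005),('hob br',(348,190),.005),('timer',(118,183),.04),('lemon',(142,140),.03),('fork',(350,227),.01),('edge',(120,248),0)]: print(n,np.round(onz(c,uv,z),3))
im=c['pixels'][95:225,105:365,::-1]; cv2.imwrite('pics/t1.png',cv2.resize(im,None,fx=3,fy=3,interpolation=cv2.INTER_CUBIC))
E
```

```text
pan base [ 0.59  -0.027  0.065]
handle end [ 0.442 -0.016  0.06 ]
ringR [ 0.59  -0.216  0.005]
clip [0.418 0.259 0.03 ]
card [0.638 0.165 0.115]
foot [0.623 0.169 0.02 ]
jar [ 0.547 -0.458  0.1  ]
hob tl [0.735 0.063 0.005]
hob br [ 0.452 -0.315  0.005]
timer [0.458 0.49  0.04 ]
lemon [0.613 0.417 0.03 ]
fork [ 0.323 -0.321  0.01 ]
edge [0.232 0.484 0.   ]
```

View pics/t1.png

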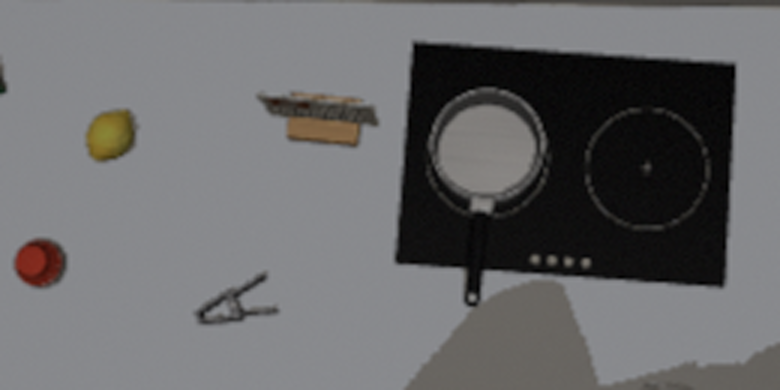

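The crop shows the clip with its shut jaws at the left (200,318) and its levers flaring right to (265,275) and (277,310), so the jaws point towards +y. The handle ends at (472,298), the card's hob-side edge is near (375,115), and the whole hob is yawed about -4°. Next I'll move over the hob for wrist-camera views.

>>> jog_arm:
  increments:
    - [0, 0, -2, 10, 20, 8, 85]
    - [0, 0, -5, 30, 55, 16, 85]
    - [0, 0, -8, 50, 90, 24, 85]
    - [0, 0, -11, 70, 125, 32, 85]
    - [0, 0, -14, 95, 160, 40, 85]
    - [0, 0, -17, 120, 195, 48, 85]
    - [0, 0, -20, 145, 230, 56, 85]
    - [0, 0, -23, 170, 265, 64, 85]
    - [0, 0, -26, 195, 300, 72, 85]
    - [0, 0, -26.5, 220, 335, 80, 85]

```text
time: 1.15
tool_pos: [0.4604, -0.2405, 0.3366]
tool_rot: [[0.998, -0.071, 0.0], [-0.071, -0.998, -0.0], [0.0, 0.0, -1.0]]
force: [0.5, -1.3, -0.9]
width: 0.0849
finger_force: 0.0
```

>>> jog_arm:
  increments:
    - [0, 0, 0, 20, 30, 0, 85]
    - [0, 0, 0, 40, 60, 0, 85]
    - [0, 0, 0, 60, 90, 0, 85]
    - [0, 0, 0, 80, 120, 0, 85]
    - [0, 0, 0, 90, 135, 0, 85]
    - [0, 0, 0, 95, 145, 0, 85]
    - [0, 0, 0, 95, 145, 0, 85]
    - [0, 0, 0, 95, 145, 0, 85]
    - [0, 0, 0, 95, 145, 0, 85]
    - [0, 0, 0, 95, 145, 0, 85]

```text
time: 2.15
tool_pos: [0.5544, -0.098, 0.3364]
tool_rot: [[0.998, -0.07, 0.0], [-0.07, -0.998, -0.0], [0.0, 0.0, -1.0]]
force: [0.1, -0.5, -0.3]
width: 0.0848
finger_force: 0.0
```

```bash
python3 - <<'E'
from h import *
c=snap('wrist','w1'); print(np.round(c['origin'],3))
cv2.imwrite('pics/w1b.png',cv2.resize(c['pixels'][:,:,::-1],(800,600),interpolation=cv2.INTER_CUBIC))
E
```

```text
[ 0.63  -0.104  0.454]
```

View pics/w1b.png

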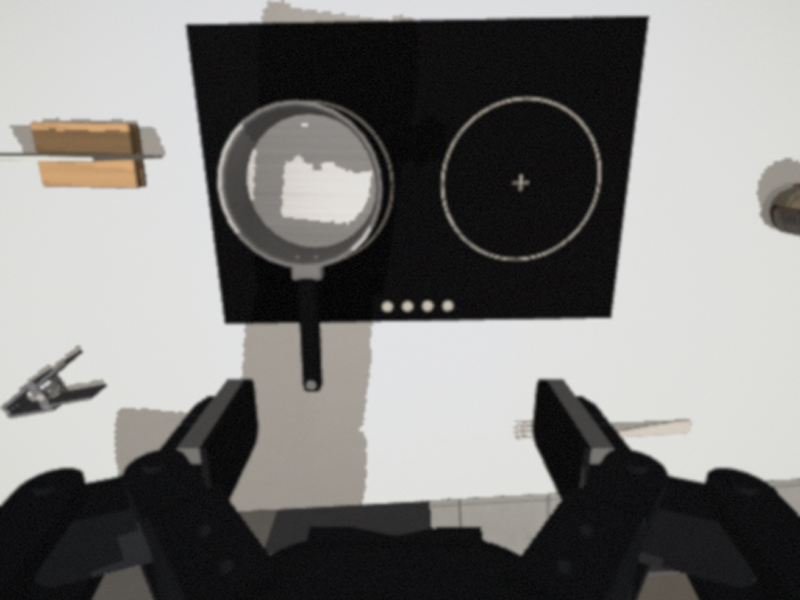

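The wrist view (scaled 1.5625×) shows:
- the hob corners at (187,25), (648,17), (611,317) and (225,323)
- the right ring centred at (520,182)
- the pan rim centred at about (305,183), and the handle from (307,265) to (312,388)
- the card as a thin line at row 155, ending at (163,155)
- the clip at (50,385)

I'll take a second, displaced view to get heights.

>>> jog_arm:
  increments:
    - [0, 0, 0, -10, 20, 0, 85]
    - [0, 0, 0, -20, 50, 0, 85]
    - [0, 0, 0, -35, 80, 0, 85]
    - [0, 0, 0, -45, 110, 0, 85]
    - [0, 0, 0, -50, 130, 0, 85]
    - [0, 0, 0, -50, 140, 0, 85]
    - [0, 0, 0, -50, 140, 0, 85]
    - [0, 0, 0, -50, 140, 0, 85]
    - [0, 0, 0, -50, 140, 0, 85]
    - [0, 0, 0, -50, 140, 0, 85]

```text
time: 3.2
tool_pos: [0.505, 0.042, 0.3362]
tool_rot: [[0.998, -0.07, -0.0], [-0.07, -0.998, -0.0], [-0.0, 0.0, -1.0]]
force: [0.6, -0.8, 0.1]
width: 0.0851
finger_force: 0.0
```

```bash
python3 - <<'E'
from h import *
c=snap('wrist','w2'); print(np.round(c['origin'],3))
cv2.imwrite('pics/w2b.png',cv2.resize(c['pixels'][:,:,::-1],(800,600),interpolation=cv2.INTER_CUBIC))
E
```

```text
[0.58  0.036 0.454]
```

View pics/w2b.png

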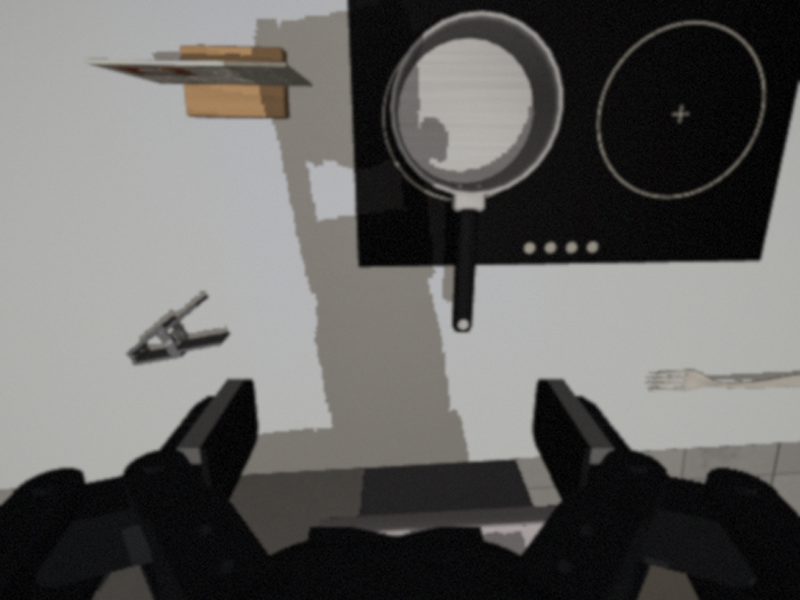

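The second view (same scaling) shows the handle's end rivet at (462,325), the ring cross at (680,114), the card's free edge running from about (285,64) down to (310,85), and the clip with tips at (133,357) and lever ends at (205,293) and (228,333).

```bash
cat >> h.py <<'E'
from scipy.optimize import least_squares
def circ(P):
    P=np.array(P)[:,:2]; m=P.mean(0)
    r=least_squares(lambda q:np.hypot(*(P-q[:2]).T)-q[2],[*m,.07],loss='soft_l1',f_scale=.001).x
    return r
E
python3 - <<'E'
from h import *
C=[pickle.load(open(f'w{i}.pkl','rb')) for i in (1,2)]
t=lambda a,b:tri([(C[0],np.array(a)/1.5625),(C[1],np.array(b)/1.5625)])
for n,a,b in [('cross',(520,182),(680,114)),('rivet',(312,384),(462,324)),('knob1',(387,306),(530,248)),('clip tip',(8,410),(133,357)),('lever up',(79,350),(204,294)),('lever dn',(104,386),(227,333)),('hob bl',(225,323),(359,266)),('neck',(307,277),(468,209)),('foot bl tr',(136,125),(284,48)),('foot front',(146,186),(288,117))]:
    p,e=t(a,b); print(n,np.round(p,4),e)
# rings
for c,(x,y) in zip(C,[(520,182),(680,114)]):
    g=c['pixels'].mean(2); u,v=np.array((x,y))/1.5625
    P=onz(c,(u,v),.005)
    pts=[]
    for yy in range(384):
        for xx in range(512):
            if g[yy,xx]>70:
                q=onz(c,(xx,yy),.005)
                if .055<np.hypot(*(q-P)[:2])<.085: pts.append(q)
    print('ring',len(pts),np.round(circ(pts),4))
# pan rim: outer boundary of bright vs black
for c,(x,y) in zip(C,[(303,183),(474,105)]):
    g=c['pixels'].mean(2); u,v=np.array((x,y))/1.5625
    P=onz(c,(u,v),.07);pts=[]
    for a in np.arange(0,360,3):
        # outermost bright peak between 55 and 72mm
        rr=np.arange(.056,.074,.0005); d=np.array([np.cos(np.radians(a)),np.sin(np.radians(a)),0])
        uv=np.array([proj(c,P+d*r) for r in rr]).astype(np.float32)
        s=cv2.remap(g.astype(np.float32),uv[:,0],uv[:,1],cv2.INTER_LINEAR).ravel()
        k=np.argmin(np.diff(s)); 
        if np.diff(s)[k]<-6: pts.append(P+d*rr[k])
    print('rim',len(pts),np.round(circ(pts),4))
E
python3 - <<'E'
import cv2,numpy as np
a=cv2.imread('pics/w1.png');b=cv2.imread('pics/w2.png')
k=lambda im,x0,y0:cv2.resize(im[y0:y0+100,x0:x0+130],None,fx=3,fy=3,interpolation=cv2.INTER_CUBIC)
x=np.vstack([np.hstack([k(a,0,60),k(b,80,10)]),np.hstack([k(a,0,190),k(b,60,165)])]);cv2.imwrite('pics/z1.png',x[:600,:800])
E
```

```text
cross [ 0.5901 -0.2176  0.0054] [np.float64(0.3), np.float64(0.3)]
rivet [ 0.4257 -0.0139  0.0576] [np.float64(0.1), np.float64(0.1)]
knob1 [ 0.4792 -0.0869  0.007 ] [np.float64(0.4), np.float64(0.4)]
clip tip [0.402  0.3042 0.0265] [np.float64(0.2), np.float64(0.2)]
lever up [0.4532 0.2333 0.002 ] [np.float64(0.6), np.float64(0.6)]
lever dn [0.4107 0.2178 0.0022] [np.float64(0.5), np.float64(0.5)]
hob bl [0.472  0.0774 0.0038] [np.float64(0.0), np.float64(0.0)]
neck [ 0.5269 -0.0217  0.0557] [np.float64(0.4), np.float64(0.4)]
foot bl tr [0.6647 0.1225 0.0068] [np.float64(1.3), np.float64(1.3)]
foot front [0.6111 0.128  0.0013] [np.float64(0.6), np.float64(0.6)]
ring 895 [ 0.5903 -0.2176  0.0719]
ring 529 [ 0.5903 -0.2176  0.0719]
rim 113 [ 0.6037 -0.0277  0.0648]
rim 118 [ 0.6035 -0.0275  0.0648]
```

View pics/z1.png

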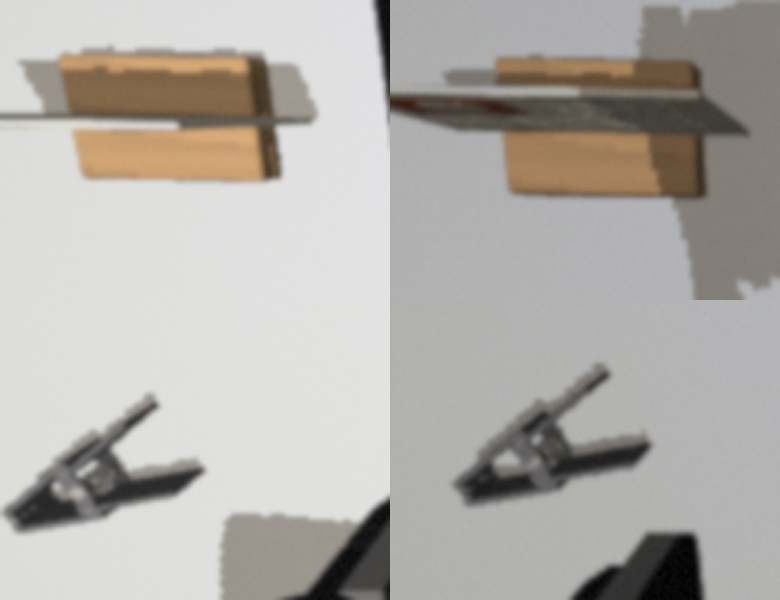

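The pan rim is at (0.6036, -0.0276) with r 64.8 mm and the target ring at (0.5903, -0.2176) with r 71.9 mm. They are 190.5 mm apart, which matches the text. The handle triangulates to z ≈ 0.057, so I'll grip it at (0.469, -0.017).

>>> jog_arm:
  increments:
    - [0, 0, 0, -8, -15, -20, 85]
    - [0, 0, 0, -18, -30, -50, 85]
    - [0, 0, 0, -28, -45, -85, 85]
    - [0, 0, 0, -34, -55, -120, 85]
    - [0, 0, 0, -36, -59, -155, 85]
    - [0, 0, 0, -36, -59, -190, 85]
    - [0, 0, 0, -36, -59, -220, 85]
    - [0, 0, 0, -36, -59, -245, 85]
    - [0, 0, 0, -36, -59, -262, 85]
    - [0, 0, 0, -36, -59, -274, 85]
  squeeze: 35

```text
time: 4.25
tool_pos: [0.4684, -0.0165, 0.061]
tool_rot: [[0.998, -0.069, -0.001], [-0.069, -0.998, 0.0], [-0.001, 0.0, -1.0]]
force: [0.3, -0.4, 0.0]
width: 0.0853
finger_force: 0.0
```

>>> jog_arm:
  increments:
    - [0, 0, 0, 0, 0, 0, 70]
    - [0, 0, 0, 0, 0, 0, 50]
    - [0, 0, 0, 0, 0, 0, 35]
    - [0, 0, 0, 0, 0, 0, 25]
    - [0, 0, 0, 0, 0, 0, 20]
    - [0, 0, 0, 0, 0, 0, 10]
    - [0, 0, 0, 0, 0, 0, 10]
    - [0, 0, 0, 0, 0, 0, 10]
    - [0, 0, 0, 0, 0, 0, 10]
    - [0, 0, 0, 0, 0, 0, 10]

```text
time: 5.25
tool_pos: [0.4689, -0.0162, 0.0625]
tool_rot: [[0.998, -0.069, 0.0], [-0.069, -0.998, -0.0], [0.0, -0.0, -1.0]]
force: [-1.2, -0.3, 6.1]
width: 0.0175
finger_force: 38.9
```

>>> jog_arm:
  increments:
    - [0, 0, 0, 0, -4, 0, 10]
    - [0, 0, 0, -1, -12, 0, 10]
    - [0, 0, 0, -1.5, -24, 0, 10]
    - [0, 0, 0, -2.5, -37, 0, 10]
    - [0, 0, 0, -3.5, -50, 0, 10]
    - [0, 0, 0, -4.4, -63, 0, 10]
    - [0, 0, 0, -5.3, -76, 0, 10]
    - [0, 0, 0, -6.2, -88, 0, 10]
    - [0, 0, 0, -6.8, -97, 0, 10]
    - [0, 0, 0, -7, -100, 0, 10]

```text
time: 6.25
tool_pos: [0.4621, -0.1164, 0.0624]
tool_rot: [[0.998, -0.069, 0.001], [-0.069, -0.998, 0.0], [0.001, -0.0, -1.0]]
force: [-0.3, 6.6, 4.4]
width: 0.0176
finger_force: 38.8
```

>>> jog_arm:
  increments:
    - [0, 0, 0, 0, -4, 0, 10]
    - [0, 0, 0, -1, -13, 0, 10]
    - [0, 0, 0, -1.8, -26, 0, 10]
    - [0, 0, 0, -2.7, -39, 0, 10]
    - [0, 0, 0, -3.6, -52, 0, 10]
    - [0, 0, 0, -4.5, -65, 0, 10]
    - [0, 0, 0, -5.3, -77, 0, 10]
    - [0, 0, 0, -6, -86, 0, 10]
    - [0, 0, 0, -6.3, -90, 0, 10]
    - [0, 0, 0, -6.3, -90, 0, 10]

```text
time: 7.25
tool_pos: [0.4557, -0.2062, 0.0624]
tool_rot: [[0.998, -0.069, 0.0], [-0.069, -0.998, 0.0], [0.0, -0.0, -1.0]]
force: [-0.2, 3.5, 5.4]
width: 0.0176
finger_force: 38.9
```

```bash
python3 - <<'E'
from h import *
c=snap('wrist','w3');P0=np.array([.5903,-.2176,.07])
t=snap('top','t3')
# rim fit in top view (vs. start-top fit for bias) and wrist
def rim(c,P):
    g=c['pixels'].mean(2);pts=[]
    for a in np.arange(0,360,3):
        rr=np.arange(.054,.078,.0005); d=np.array([np.cos(np.radians(a)),np.sin(np.radians(a)),0])
        uv=np.array([proj(c,P+d*r) for r in rr]).astype(np.float32)
        s=cv2.remap(g.astype(np.float32),uv[:,0],uv[:,1],cv2.INTER_LINEAR,borderMode=cv2.BORDER_REPLICATE).ravel()
        k=np.argmin(np.diff(s)); 
        if np.diff(s)[k]<-3: pts.append(P+d*rr[k])
    return len(pts),np.round(circ(pts),4)
print(rim(c,P0),rim(t,P0), 'start top',rim(pickle.load(open('c0.pkl','rb'))['top'],np.array([.6036,-.0276,.07])))
E
```

```text
(98, array([ 0.5901, -0.214 ,  0.0643])) (89, array([ 0.5907, -0.2162,  0.0658])) start top (120, array([ 0.6041, -0.0267,  0.0658]))
```

>>> jog_arm:
  increments:
    - [0, 0, 0, 0, -1, 0, 10]
    - [0, 0, 0, 0, -1.5, 0, 10]
    - [0, 0, 0, 0, -1.5, 0, 20]
    - [0, 0, 0, 0, -1.5, 0, 40]
    - [0, 0, 0, 0, -1.5, 0, 60]
    - [0, 0, 0, 0, -1.5, 0, 85]
    - [0, 0, 0, 0, -1.5, 0, 85]
    - [0, 0, 0, 0, -1.5, 10, 85]
    - [0, 0, 0, 0, -1.5, 30, 85]
    - [0, 0, 0, 0, -1.5, 60, 85]

```text
time: 8.35
tool_pos: [0.4546, -0.2073, 0.1224]
tool_rot: [[0.998, -0.069, -0.002], [-0.069, -0.998, 0.001], [-0.003, -0.001, -1.0]]
force: [-0.5, -0.2, -0.5]
width: 0.0851
finger_force: 0.0
```

>>> jog_arm:
  increments:
    - [0, 0, 0, 2, 10, 35, 85]
    - [0, 0, 0, 5, 25, 70, 85]
    - [0, 0, 0, 10, 50, 105, 85]
    - [0, 0, 0, 15, 75, 140, 85]
    - [0, 0, 0, 20, 100, 170, 85]
    - [0, 0, 0, 25, 125, 195, 85]
    - [0, 0, 0, 30, 150, 210, 85]
    - [0, 0, 0, 35, 165, 215, 85]
    - [0, 0, 0, 35, 170, 215, 85]
    - [0, 0, 0, 35, 170, 215, 85]

```text
time: 9.35
tool_pos: [0.4901, -0.0373, 0.3374]
tool_rot: [[0.998, -0.068, -0.0], [-0.068, -0.998, -0.0], [-0.0, 0.0, -1.0]]
force: [0.1, -0.1, 0.7]
width: 0.0854
finger_force: 0.0
```

```bash
python3 - <<'E'
from h import *
P0=np.array([.5903,-.2176,.07])
c=snap('wrist','w4');t=snap('top','t4')
def rim(c,P):
    g=c['pixels'].mean(2);pts=[]
    for a in np.arange(0,360,3):
        rr=np.arange(.056,.074,.0005); d=np.array([np.cos(np.radians(a)),np.sin(np.radians(a)),0])
        uv=np.array([proj(c,P+d*r) for r in rr]).astype(np.float32)
        s=cv2.remap(g.astype(np.float32),uv[:,0],uv[:,1],cv2.INTER_LINEAR).ravel()
        k=np.argmin(np.diff(s)); 
        if np.diff(s)[k]<-6: pts.append(P+d*rr[k])
    return len(pts),np.round(circ(pts),4)
print(c['origin'],rim(c,P0),rim(t,P0))
for n in ('w4',):
    cv2.imwrite('pics/w4b.png',cv2.resize(c['pixels'][:,:,::-1],(800,600),interpolation=cv2.INTER_CUBIC))
E
```

```text
[ 0.56547265 -0.04323297  0.45481002] (100, array([ 0.5901, -0.2162,  0.0647])) (59, array([ 0.5907, -0.216 ,  0.0658]))
```

View pics/w4b.png

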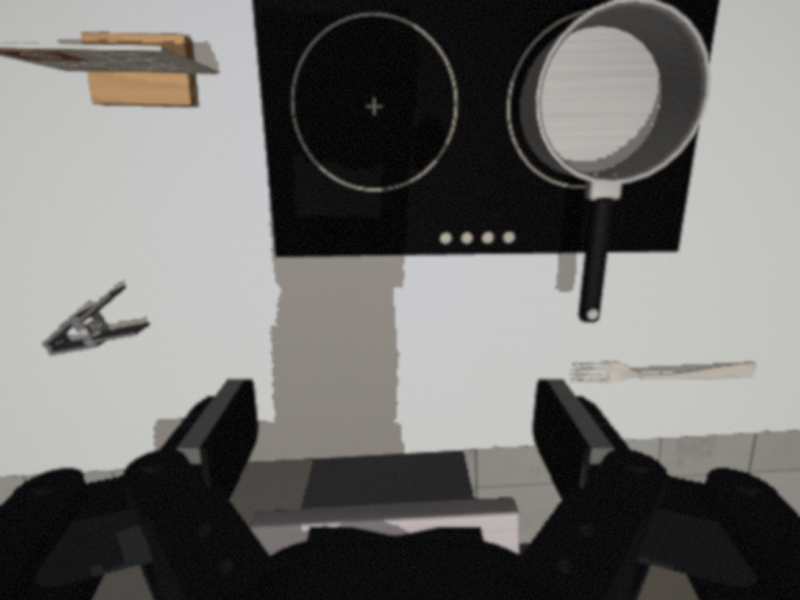

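The pan now stands on the right ring: fitted centre (0.590, -0.216) against the ring's (0.5903, -0.2176), handle end at (592,313). The clip at (95,320) is untouched. Next I'll go above the clip, with the gripper yaw near 111°.

>>> jog_arm:
  increments:
    - [0, 0, 7, -5, 20, 0, 85]
    - [0, 0, 15, -10, 45, -5, 85]
    - [0, 0, 23, -18, 70, -10, 85]
    - [0, 0, 31, -25, 100, -15, 85]
    - [0, 0, 39, -32, 130, -20, 85]
    - [0, 0, 47, -40, 160, -30, 85]
    - [0, 0, 55, -45, 190, -40, 85]
    - [0, 0, 63, -50, 215, -50, 85]
    - [0, 0, 71, -55, 235, -60, 85]
    - [0, 0, 79, -60, 250, -70, 85]

```text
time: 10.45
tool_pos: [0.4302, 0.2125, 0.2663]
tool_rot: [[0.253, 0.968, -0.001], [0.968, -0.253, -0.001], [-0.001, -0.001, -1.0]]
force: [-0.5, -0.3, -0.4]
width: 0.085
finger_force: 0.0
```

>>> jog_arm:
  increments:
    - [0, 0, 8, 0, 10, -5, 85]
    - [0, 0, 16, 0, 20, -10, 85]
    - [0, 0, 24, 0, 30, -15, 85]
    - [0, 0, 32, -3, 35, -17, 85]
    - [0, 0, 36, -5, 37, -17, 85]
    - [0, 0, 36, -5, 37, -17, 85]
    - [0, 0, 36, -5, 37, -17, 85]
    - [0, 0, 36, -5, 37, -17, 85]
    - [0, 0, 36, -5, 37, -17, 85]
    - [0, 0, 36, -5, 37, -17, 85]

```text
time: 11.45
tool_pos: [0.4256, 0.2492, 0.2503]
tool_rot: [[-0.359, 0.934, 0.0], [0.934, 0.359, 0.0], [0.0, 0.0, -1.0]]
force: [-1.1, -0.3, 0.0]
width: 0.0849
finger_force: 0.0
```

```bash
python3 - <<'E'
from h import *
c=snap('wrist','w5');print(np.round(c['origin'],3))
E
```

```text
[0.399 0.319 0.368]
```

>>> jog_arm:
  increments:
    - [0, 0, 0, 20, 5, 0, 85]
    - [0, 0, 0, 45, 15, 0, 85]
    - [0, 0, 0, 60, 20, 0, 85]
    - [0, 0, 0, 60, 20, 0, 85]
    - [0, 0, 0, 60, 20, 0, 85]
    - [0, 0, 0, 60, 20, 0, 85]
    - [0, 0, 0, 60, 20, 0, 85]
    - [0, 0, 0, 60, 20, 0, 85]
    - [0, 0, 0, 60, 20, 0, 85]
    - [0, 0, 0, 60, 20, 0, 85]

```text
time: 12.5
tool_pos: [0.4854, 0.2693, 0.2504]
tool_rot: [[-0.359, 0.933, 0.0], [0.933, 0.359, 0.0], [0.0, 0.0, -1.0]]
force: [0.2, -0.5, 0.5]
width: 0.0852
finger_force: 0.0
```

```bash
python3 - <<'E'
from h import *
from plant import observe
c=snap('wrist','w6');print(np.round(c['origin'],3),observe()['joints'])
a=pickle.load(open('w5.pkl','rb'))
# crop 200x200 around projected clip, x2 ; side by side
out=[]
for k in (a,c):
    u,v=proj(k,[.417,.262,.015]).astype(int); x0,y0=max(0,u-65),max(0,v-75); print(x0,y0)
    out.append(cv2.resize(k['pixels'][y0:y0+150,x0:x0+130,::-1],(520,600) if 0 else (390,450),interpolation=cv2.INTER_CUBIC))
cv2.imwrite('pics/z5.png',np.hstack(out))
E
```

```text
[0.458 0.339 0.368] [2.88668529e+01 1.43757808e+01 1.02585738e+02 2.16333818e-04
 6.30338399e+01 7.80263733e+00]
185 72
131 70
```

View pics/z5.png

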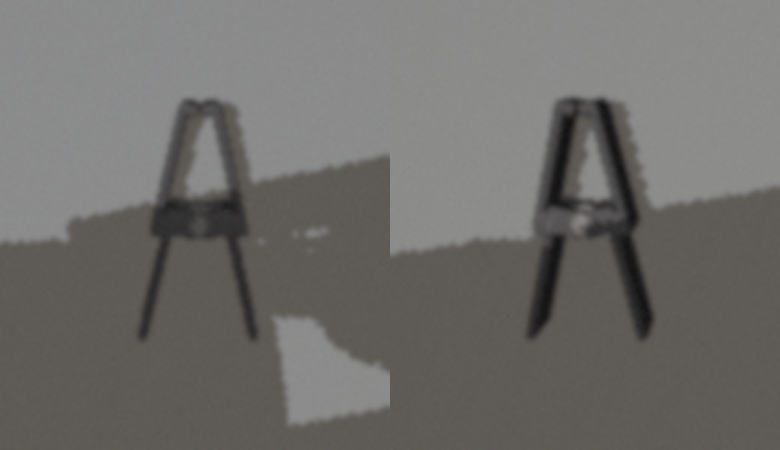

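The crops show the clip standing upright like an "A". In the left crop the jaw tips are at (202,104), the hinge near (200,215) and the lever ends at (143,337) and (252,337). In the right crop the same ends are at about (532,336) and (642,336).

```bash
python3 - <<'E'
from h import *
A,B=[pickle.load(open(f'w{i}.pkl','rb')) for i in (5,6)]
pa=lambda p:(185+p[0]/3-.33,72+p[1]/3-.33); pb=lambda p:(131+(p[0]-390)/3-.33,70+p[1]/3-.33)
R={}
for n,a,b in [('LL',(143,338),(532,337)),('LR',(252,338),(642,337)),('tip L',(187,101),(563,100)),('tip R',(216,101),(601,100)),('hinge',(200,218),(583,217))]:
    p,e=tri([(A,pa(a)),(B,pb(b))]); R[n]=p; print(n,np.round(p,4),np.round(e,1))
for z in (.02,.025,.03):
    m=(onz(A,pa((143,338)),z)+onz(A,pa((252,338)),z))/2; t=onz(A,pa((201.5,101)),z); d=(t-m)[:2]
    print(z,np.round(t,4),np.round(m,4),np.linalg.norm(d),np.degrees(np.arctan2(d[1],d[0])),'width',np.linalg.norm(onz(A,pa((143,338)),z)-onz(A,pa((252,338)),z)))
# card: w1,w2,w4 free edge top/bottom
C={i:pickle.load(open(f'w{i}.pkl','rb')) for i in (1,2,4)}
E1=(0+313/3-.3,60+121/3-.3)
E2b=(80+(747-390)/3-.3,10+132/3-.3); E2t=(80+(700-390)/3-.3,10+93/3-.3)
E4b=(218/1.5625-.3,72/1.5625-.3); E4t=(185/1.5625-.3,47/1.5625-.3)
print('bot',tri([(C[1],E1),(C[2],E2b)]),tri([(C[2],E2b),(C[4],E4b)]))
print('top',tri([(C[2],E2t),(C[4],E4t)]))
for z in (0,.01,.02):print(z,onz(C[2],E2b,z),onz(C[1],E1,z),onz(C[4],E4b,z))
for z in (.105,.115,):print(z,onz(C[2],E2t,z),onz(C[4],E4t,z))
E
```

```text
LL [0.4121 0.2163 0.0275] [0. 0.]
LR [0.4518 0.2311 0.0257] [0.1 0.1]
tip L [0.3967 0.3053 0.0279] [0.1 0.1]
tip R [0.4068 0.3086 0.0097] [0.1 0.1]
hinge [0.4161 0.2676 0.0266] [0. 0.]
0.02 [0.4016 0.307  0.02  ] [0.4325 0.2218 0.02  ] 0.09067911454034167 109.97454732368938 width 0.043194362005676834
0.025 [0.4015 0.3072 0.025 ] [0.4321 0.2232 0.025 ] 0.08937541084472145 109.97454732368935 width 0.042573351868312716
0.03 [0.4015 0.3074 0.03  ] [0.4316 0.2246 0.03  ] 0.08807170714910127 109.97454732368938 width 0.04195234173094856
bot (array([0.6359688 , 0.10371859, 0.00824013]), [np.float64(0.4), np.float64(0.4)]) (array([0.63691464, 0.10439077, 0.00465347]), [np.float64(0.1), np.float64(0.1)])
top (array([0.65023624, 0.11687378, 0.03674091]), [np.float64(1.3), np.float64(1.3)])
0 [0.63738689 0.10511967 0.        ] [0.6357008  0.10739238 0.        ] [0.63776679 0.10589907 0.        ]
0.01 [0.63613114 0.10359509 0.01      ] [0.63557005 0.10273252 0.01      ] [0.63617725 0.10262008 0.01      ]
0.02 [0.63487538 0.10207051 0.02      ] [0.63543931 0.09807266 0.02      ] [0.6345877  0.09934108 0.02      ]
0.105 [0.63770209 0.10383963 0.105     ] [0.63750586 0.09054299 0.105     ]
0.115 [0.63605907 0.10189258 0.115     ] [0.63544665 0.08671875 0.115     ]
```

Clip grip point: (0.425, 0.243), jaw yaw 110°, top at about 0.028, and its length matches the text. Card free edge: about (0.636, 0.103). Descending onto the levers.

>>> jog_arm:
  increments:
    - [0, 0, -0.5, -15, -5, -10, 85]
    - [0, 0, -1, -35, -15, -30, 85]
    - [0, 0, -1, -52, -23, -60, 85]
    - [0, 0, -1, -60, -27, -95, 85]
    - [0, 0, -1, -60, -27, -130, 85]
    - [0, 0, -1, -60, -27, -160, 85]
    - [0, 0, -1, -60, -27, -185, 85]
    - [0, 0, -1, -60, -27, -205, 85]
    - [0, 0, -1, -60, -27, -215, 85]
    - [0, 0, -1, -60, -27, -220, 85]
  squeeze: 45

```text
time: 13.55
tool_pos: [0.4253, 0.2422, 0.0296]
tool_rot: [[-0.343, 0.939, -0.001], [0.939, 0.343, -0.001], [-0.0, -0.001, -1.0]]
force: [0.2, -0.2, -0.2]
width: 0.0849
finger_force: 0.0
```

>>> jog_arm:
  increments:
    - [0, 0, 0, 0, 0, 0, 75]
    - [0, 0, 0, 0, 0, 0, 65]
    - [0, 0, 0, 0, 0, 0, 55]
    - [0, 0, 0, 0, 0, 0, 45]
    - [0, 0, 0, 0, 0, 0, 40]
    - [0, 0, 0, 0, 0, 0, 35]
    - [0, 0, 0, 0, 0, 0, 30]
    - [0, 0, 0, 0, 0, 0, 25]
    - [0, 0, 0, 0, 0, 0, 20]
    - [0, 0, 0, 0, 0, 0, 20]

```text
time: 14.55
tool_pos: [0.4263, 0.2427, 0.0314]
tool_rot: [[-0.343, 0.939, 0.002], [0.939, 0.343, 0.001], [0.0, 0.002, -1.0]]
force: [-0.1, -1.4, 11.9]
width: 0.0227
finger_force: 43.9
```

```bash
python3 - <<'E'
from h import *
from plant import observe
s=observe();print(s['width'],s['finger_force'],s['tool_pos'])
c=snap('wrist','w7')
cv2.imwrite('pics/w7b.png',cv2.resize(c['pixels'][100:384,:,::-1],(800,444),interpolation=cv2.INTER_CUBIC))
E
```

```text
0.02267760863047102 43.86541128158569 [0.4263311  0.24267787 0.03138443]
```

View pics/w7b.png

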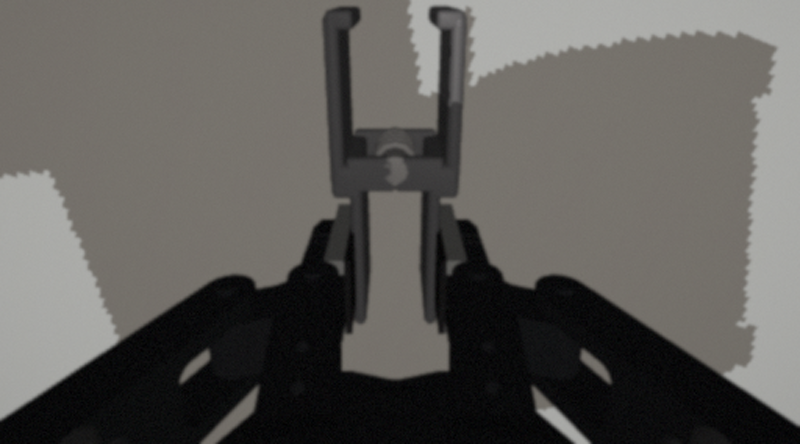

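The clip is squeezed fully open: jaws at (340,15) and (450,15) in the view, parallel and wide apart, levers between the pads. I'll lift it and carry it over to the hob side of the card.

>>> jog_arm:
  increments:
    - [0, 0, 0, 0, 0, 5, 20]
    - [0, 0, 0, 0, 0, 15, 20]
    - [0, 0, 0, 0, 0, 30, 20]
    - [0, 0, 0, 0, 0, 50, 20]
    - [0, 0, 0, 5, -5, 75, 20]
    - [0, 0, -3, 12, -15, 100, 20]
    - [0, 0, -6, 20, -30, 125, 20]
    - [0, 0, -9, 30, -45, 150, 20]
    - [0, 0, -12, 42, -65, 165, 20]
    - [0, 0, -15, 55, -85, 170, 20]

```text
time: 15.6
tool_pos: [0.4815, 0.1569, 0.2029]
tool_rot: [[-0.087, 0.996, 0.003], [0.996, 0.087, 0.001], [0.001, 0.003, -1.0]]
force: [0.5, 0.3, -0.1]
width: 0.0224
finger_force: 44.5
```

>>> jog_arm:
  increments:
    - [0, 0, -2, 15, -20, 0, 20]
    - [0, 0, -4, 32, -42, 0, 20]
    - [0, 0, -6, 50, -66, 0, 20]
    - [0, 0, -8, 68, -90, 0, 20]
    - [0, 0, -9, 86, -114, 0, 20]
    - [0, 0, -9, 104, -138, 0, 20]
    - [0, 0, -9, 120, -160, 0, 20]
    - [0, 0, -9, 135, -178, 0, 20]
    - [0, 0, -9, 146, -187, 0, 20]
    - [0, 0, -9, 146, -187, 0, 20]

```text
time: 16.6
tool_pos: [0.6274, -0.0305, 0.2006]
tool_rot: [[0.07, 0.998, 0.001], [0.998, -0.07, -0.0], [0.0, 0.001, -1.0]]
force: [0.4, -0.7, 0.1]
width: 0.0227
finger_force: 44.5
```

>>> jog_arm:
  increments:
    - [0, 0, 0, 0, 0, -10, 20]
    - [0, 0, 0, 0, 0, -25, 20]
    - [0, 0, 0, 0, 0, -45, 20]
    - [0, 0, 0, 0, 0, -65, 20]
    - [0, 0, 0, 0, 0, -85, 20]
    - [0, 0, 0, 0, 0, -100, 20]
    - [0, 0, 0, 0, 0, -112, 20]
    - [0, 0, 0, 0, 0, -118, 20]
    - [0, 0, 0, 0, 0, -120, 20]
    - [0, 0, 0, 0, 0, -120, 20]

```text
time: 17.6
tool_pos: [0.6267, -0.0296, 0.0805]
tool_rot: [[0.069, 0.998, 0.0], [0.998, -0.069, -0.0], [0.0, 0.0, -1.0]]
force: [-0.3, -0.3, 0.1]
width: 0.0223
finger_force: 44.5
```

```bash
python3 - <<'E'
from h import *
c=snap('wrist','w8');print(np.round(c['origin'],3))
cv2.imwrite('pics/w8b.png',cv2.resize(c['pixels'][:,:,::-1],(800,600),interpolation=cv2.INTER_CUBIC))
E
```

```text
[0.632 0.045 0.198]
```

View pics/w8b.png

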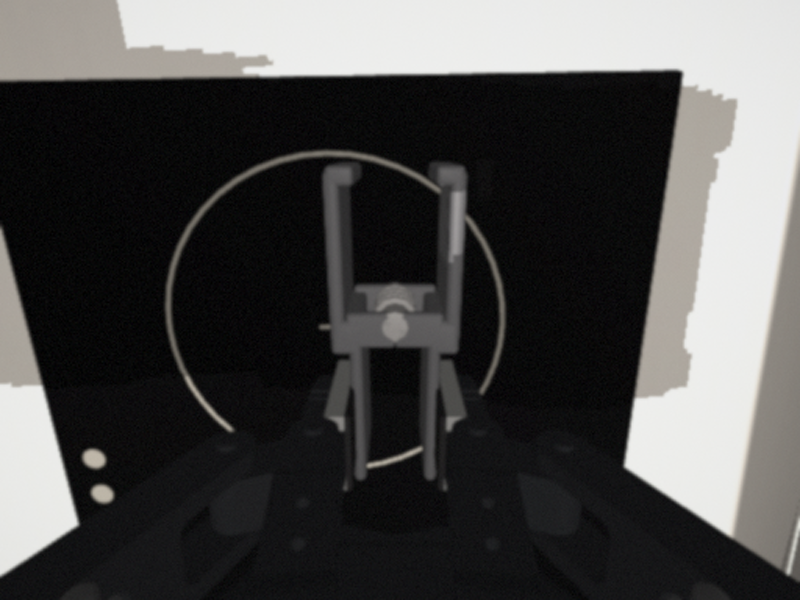

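The wrist view shows the open jaws at (340,175) and (450,175), centred on about column 396. The card isn't in view yet, and the left ring is empty below. I'll advance to just short of the edge and look again.

>>> jog_arm:
  increments:
    - [0, 0, 0, 0.5, 3, 0, 20]
    - [0, 0, 0, 1, 9, 0, 20]
    - [0, 0, 0, 1.5, 16, 0, 20]
    - [0, 0, 0, 2.3, 24, 0, 20]
    - [0, 0, 0, 3, 32, 0, 20]
    - [0, 0, 0, 4, 40, 0, 20]
    - [0, 0, 0, 4.3, 46, 0, 20]
    - [0, 0, 0, 4.5, 50, 0, 20]
    - [0, 0, 0, 4.5, 50, 0, 20]
    - [0, 0, 0, 4.5, 50, 0, 20]

```text
time: 18.65
tool_pos: [0.631, 0.0203, 0.0802]
tool_rot: [[0.068, 0.998, -0.0], [0.998, -0.068, -0.0], [-0.0, -0.0, -1.0]]
force: [-0.1, 0.7, 0.3]
width: 0.0224
finger_force: 44.5
```

```bash
python3 - <<'E'
from h import *
c=snap('wrist','w9');print(np.round(c['origin'],4))
im=c['pixels'][0:210,170:340,::-1]
a=cv2.resize(im,None,fx=2.8,fy=2.8,interpolation=cv2.INTER_CUBIC)
cv2.imwrite('pics/w9b.png',cv2.convertScaleAbs(a,alpha=1.3,beta=20)); print(a.shape)
E
```

```text
[0.6362 0.0948 0.1977]
(588, 476, 3)
```

View pics/w9b.png

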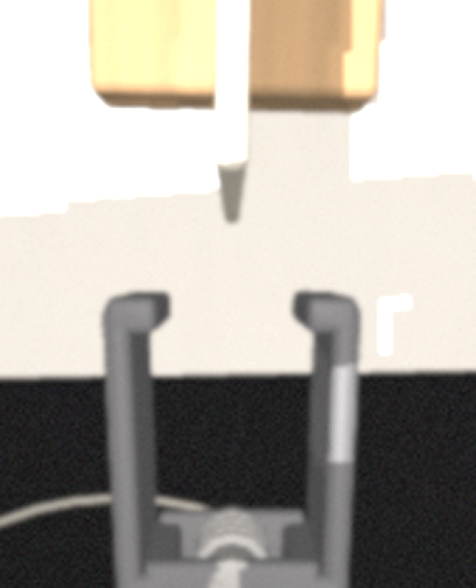

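The view shows the card (column 232) centred between the open jaws (inner faces at 168 and 295), parallel to them, with its top free corner at (232,163) and the jaw tips at row 297. That makes 11 pictures viewed, one over the limit of 10, so the remaining checks are numeric.

```bash
python3 - <<'E'
from h import *
c=pickle.load(open('w9.pkl','rb'))
f=lambda p:(170+p[0]/2.8-.3,p[1]/2.8-.3)
print('edge top',onz(c,f((232,163)),.115),'bot',onz(c,f((232,220)),.006),onz(c,f((232,220)),.0))
print('tipL',onz(c,f((168,297)),.094),'tipR',onz(c,f((295,297)),.094),'card far',onz(c,f((232,5)),.115))
for u in (108,358): print(onz(c,f((u,310)),.094))
E
```

```text
edge top [0.63666227 0.10335447 0.115     ] bot [0.63649398 0.10347648 0.006     ] [0.63650278 0.10374691 0.        ]
tipL [0.62829537 0.0915424  0.094     ] tipR [0.64315319 0.09052491 0.094     ] card far [0.63751239 0.11576033 0.115     ]
[0.62110864 0.090552   0.094     ]
[0.65048453 0.08854099 0.094     ]
```

>>> jog_arm:
  increments:
    - [0, 0, 0, 0.1, 2, 0.5, 20]
    - [0, 0, 0, 0.4, 6, 1, 20]
    - [0, 0, 0, 0.7, 10, 1, 20]
    - [0, 0, 0, 1, 14, 1, 20]
    - [0, 0, 0, 1.3, 18, 1, 20]
    - [0, 0, 0, 1.5, 22, 1, 20]
    - [0, 0, 0, 1.8, 26, 1, 20]
    - [0, 0, 0, 2, 28, 1, 20]
    - [0, 0, 0, 2, 29, 1, 20]
    - [0, 0, 0, 2, 29, 1, 20]

```text
time: 19.7
tool_pos: [0.633, 0.0494, 0.0813]
tool_rot: [[0.068, 0.998, 0.0], [0.998, -0.068, -0.0], [-0.0, 0.0, -1.0]]
force: [0.7, 0.3, -0.1]
width: 0.0227
finger_force: 44.5
```

```bash
python3 - <<'E'
from h import *
from plant import observe
c=snap('wrist','w10');t=snap('top','t10');s=observe();print(s['time'],s['force'],s['width'],s['tool_pos'],np.abs(s['dq']).max())
# clip is rigid in camera: jaw inner cols at inner-gap rows; profile of row through jaws
for r in (115,125,140): print(r,c['pixels'][r,205:305].mean(1).astype(int).tolist()[::2])
print('edge top px',proj(c,[.6366,.1034,.115]),'bottom',proj(c,[.6366,.1034,.005]),'mid',proj(c,[.6366,.1034,.065]))
# scene change check in top view at jar, lemon, timer, fork
a=pickle.load(open('c0.pkl','rb'))['top']['pixels'].astype(int);b=t['pixels'].astype(int)
for n,(u,v) in dict(lemon=(142,140),timer=(118,183),jar=(397,160),foot=(212,139)).items():
    print(n,np.abs(a[v-10:v+10,u-10:u+10]-b[v-10:v+10,u-10:u+10]).mean().round(1))
E
```

```text
19.8 [-0.10134915  0.20207488 -0.59792077] 0.022813644971952114 [0.63297686 0.04923056 0.08126685] 0.1390575632199992
115 [156, 95, 86, 92, 90, 89, 91, 92, 92, 88, 68, 89, 149, 169, 170, 171, 168, 169, 169, 169, 170, 142, 150, 172, 178, 176, 161, 161, 169, 170, 170, 169, 169, 170, 169, 155, 110, 65, 79, 89, 90, 92, 93, 93, 93, 89, 89, 152, 170, 170]
125 [168, 115, 83, 91, 94, 78, 52, 47, 46, 101, 167, 170, 169, 171, 169, 171, 170, 170, 169, 169, 169, 154, 156, 175, 178, 175, 159, 157, 169, 171, 169, 169, 169, 170, 169, 170, 172, 172, 140, 56, 43, 46, 70, 90, 95, 88, 101, 159, 170, 170]
140 [170, 148, 87, 88, 94, 86, 61, 48, 45, 75, 153, 171, 170, 170, 171, 171, 169, 170, 169, 170, 168, 146, 154, 171, 174, 169, 154, 164, 170, 171, 170, 171, 170, 170, 169, 169, 171, 166, 106, 54, 53, 73, 123, 152, 146, 123, 128, 166, 170, 171]
edge top px [252.22161    170.14977076] bottom [252.67983052 128.07157128] mid [252.51906587 142.83452201]
lemon 5.2
timer 4.5
jar 4.3
foot 19.0
```

```bash
python3 -c "
from plant import job_done; print(job_done())"
```

```text
the job is handed in; nothing more can be done
None
```

The saucepan stands on the right-hand ring, about 1.5 mm off centre by measurement, and the clip is held squeezed open and centred round the card's near-hob edge, about halfway up, with no contact force; the job is handed in at about 20 s, but I viewed 11 pictures, one over the limit of 10.

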